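Spring a slate plate into a centring vice

TASK

Pick up the longer of the two slate plates and load it into the spring vice: push one end under the lip of a sprung jaw with the plate tilted, press that jaw back until the other end clears the opposite lip, lower that end and ease the plate back so that both jaws hold it and it lies level on both ledges. Push gently, for stone edges chip (no more than about 20 N against the vice), do not lean on the vice with the gripper, leave everything else on the bench where it is, and let go.

Things in the scene. Friction and masses are not known exactly. Their poses are not given: they have to be found in the camera images.
- plate: the longer slate plate, dark grey, 150 x 50 x 10 mm (x, y, z), about 0.2 kg, lying on two wooden battens 25 mm high (each 22 mm along the plate and 75 mm across it, 40 mm either side of the middle); origin at the centre of its underside, x along its length, z up
- offcut: the shorter slate plate, 110 x 50 x 10 mm, lying on a second pair of the same battens; the two change places; leave it; origin at the centre of its underside
- vice: spring vice; grey base plate 260 x 100 x 12 mm fixed to the bench; origin at the centre of its underside, x along its length, z up. An aluminium bridge on it (32 mm wide, top z = 29 mm; end blocks 44 mm wide, top z = 49 mm) carries two alike jaws facing each other along x. The bridge is clamped anywhere from -10 to +10 mm along x, NOT measured: find it by feel or sight
- seat (a point): point on the vice's base, 45 mm above its origin, level with the ledge tops. Jaw: dark steel, 60 mm wide (y); upright wall 8 mm thick, inner face 69 mm from the bridge's middle when empty; lip at its top reaching 7 mm inwards, underside 17 mm and top 22 mm above this point; ledge reaching 22 mm inwards, top level with this point. Plate seated: underside at this height
- base_mid (a point): point on the vice's base, at the middle of its top face (z = 12 mm). Jaw springs: each jaw slides outwards along x; it starts to move at 3 N, takes 0.4 N more per mm, hard stop at 24 mm (12.6 N). With one end of the plate on a jaw's wall, that jaw must go back at least 19 mm for the other end to pass the opposite lip. Plate seated: each jaw about 6 mm back
- pad_disc: grey polishing pad with a stub on top, 76 mm across, 22 mm high; bystander
- rub_block: grey abrasive rubbing block, 80 x 40 x 30 mm; bystander
- spray: green bottle, 70 mm across, 150 mm high; bystander
- water_cup: white cup, 80 mm across, 90 mm high; bystander
- spanner: steel spanner lying flat; bystander
- wedge_block: wooden block, 90 x 45 x 45 mm; bystander
Not all that is in view belongs to the job. Leave any orange or yellow look-alike of the plate alone.

How it is judged:
By the outcome, as a careful person would: the job done as asked, in the order asked, and still so for the second after the job is handed in, with the robot touching nothing.
It also fails if it takes over 72 s, if anything falls off the work surface, if the arm or the gripper's body presses on something with over 40 N, if the wrist force passes 120 N, or if a joint passes its speed limit or range.

ROBOT

A 6-joint arm with a two-finger parallel gripper is mounted at the origin on the work surface. World frame = base frame: x ahead of the robot, y to its left, z up, the work surface at z = 0. Lengths are in m, angles in rad, forces in N, time in s.
With the tool pointing down it reaches from about 0.3 to 0.775 m from the base axis. Payload 14.6 kg.
Tool frame: the origin (TCP) lies on the centre line of the jaws, within the pads' length; the fingertips stand 11 mm ahead of it and the grasp point (between the pads) lies 8 mm behind it; z points along the fingers, y is the line along which they close (so a half turn about z gives the same grasp; the last joint's range is limited). The gripper opens to 94 mm and grips with 3 to 60 N. Pads are 16 mm wide; open, the fingers measure 119 mm over their backs; the gripper's body (75 mm by 177 mm) begins 78 mm behind the grasp point.
Start: joints at [-1.282, 0.3, 1.521, -0, 1.321, -0.067], TCP at [0.192, -0.516, 0.18] pointing down, gripper open.
Joint ranges: [-3.03, 3.03], [-0.79, 2.21], [0.23, 2.52], [-1.04, 4.18], [0, 3.07], [-2.55, 2.55]. Speed limits (rad/s): [2.22, 2.22, 2.57, 3.14, 3.14, 3.14].

INTERFACE

Orientations are given as [roll, pitch, yaw] about the fixed x, y, z axes, in that order (R = Rz(yaw) Ry(pitch) Rx(roll)).
In Python, from bench import read_state, grab_frame, ticket gives the robot as it stands.
- The arm moves only by the shell command python3 -m inch 'ROWS' [FORCE]. ROWS is JSON, a list of rows, each an object of numbers: "tx", "ty", "tz": the shift along the tool's x, y, z in units of 4 cm (1.0 is 4 cm); "rx", "ry", "rz": the turn, a rotation vector about the tool's x, y, z in units of 0.12 rad (1.0 is 0.12 rad); "claw": the closure, from 0 (fully open) to 1 (shut). A call has 1 to 12 rows; each row shifts and turns the commanded pose from where the row before left it, along the tool's axes as they then stand; what a row does not reach is not made up. A row lasts 1/10 s, in which the tool goes at most 50 mm and 8.59 degrees, less where a joint would pass 70% of its speed; a pose out of reach is approached as far as the arm can. A call with a number of a shift or a turn outside -1 to 1 is refused whole. A call with a gripper value outside its range is refused whole. The fingers move at their own pace and stop on an object; FORCE is the grip in N (left out, the last holds). Time passes only in rows, so rows that do not move let the fingers close. It gives the time, the measured TCP pose, the force, the opening and the grip force at its end, in the units of the state.
- read_state(): the state, without advancing time (a new reading comes with each control period).
- grab_frame(name): name is "side" or "top"; returns a dict with "img" (480x640x3 uint8, red, green, blue), "z_map" (480x640 float32, m along the optical axis (not along the pixel's ray), 0 where there is no reading), "vertical_fov" (degrees; the focal length in pixels is half the picture's height over the tangent of half this angle, whatever the lens; pixels are square), "cx", "cy" (the principal point, pixels), "rvec" (rotation vector, rad) and "tvec" (3), from world to camera coordinates, as OpenCV has them. Camera axes: x right, y down, z forward; pixel columns grow to the right and rows downward; lengths in m; the calibration is good to about 2 mm. A picture is of the moment at which its call begins.
- ticket.close_job(): hands the job in; it is judged then, once.
The state is a dict: "clock": time; "joint_positions": joint angles; "dq": joint speeds; "effort": joint torques, N m; "ee_pos": TCP position; "tool_rot": TCP orientation; "ft_force": force on the tool from outside, world axes, zero at the start; "torque": the same for the moment, N m; "opening": finger opening in m; "gripper_force": force on a finger pad.
Only numpy, scipy, OpenCV 4.12 (cv2) and the standard library are available. Lean on these libraries where they do the work, as an engineer would, in place of code of your own. Each camera call takes 0.05 s, during which the arm holds its last target. There are 200 camera calls.

## Working session

There is one attempt and no reset: what is moved stays moved. The work goes in short steps, Python scripts to look and compute and a shell command to move; the robot and the scene stay as the last step left them, time stands still between calls to the robot, and variables do not carry over. Pictures are saved under pics/ and viewed, at most 10 in all, crops included, and the job is handed in when it is done.

```bash
ls; mkdir -p pics
cat > h.py <<'E'
import numpy as np, cv2, json
from bench import read_state, grab_frame, ticket
def cam(f):
    R,_=cv2.Rodrigues(np.array(f["rvec"],float)); t=np.array(f["tvec"],float).ravel()
    fl=240/np.tan(np.radians(f["vertical_fov"])/2); return R,t,fl
def ray(f,u,v):
    R,t,fl=cam(f); d=R.T@np.array([(u-f["cx"])/fl,(v-f["cy"])/fl,1.]); return -R.T@t,d
def plane(f,u,v,z):
    o,d=ray(f,u,v); return o+d*(z-o[2])/d[2]
def cloud(f):
    R,t,fl=cam(f); v,u=np.mgrid[:480,:640]; z=f["z_map"]
    P=np.stack([(u-f["cx"])/fl*z,(v-f["cy"])/fl*z,z],-1); return (P-t)@R
def proj(f,p):
    R,t,fl=cam(f); c=R@np.array(p)+t; return c[:2]/c[2]*fl+[f["cx"],f["cy"]]
E
python3 - <<'E'
from h import *
s=read_state(); print({k:np.round(v,3).tolist() for k,v in s.items()})
for n in("top","side"):
    f=grab_frame(n); cv2.imwrite(f"pics/{n}0.png",f["img"][:,:,::-1]); np.save(f"pics/{n}0.npy",f,allow_pickle=True)
    R,t,fl=cam(f); print(n,-R.T@t,R[2],fl)
E
```

```text
pics
{'clock': 0.0, 'joint_positions': [-1.282, 0.3, 1.522, -0.0, 1.321, -0.067], 'dq': [-0.002, -0.0, 0.001, 0.001, -0.0, 0.001], 'effort': [0.0, -53.181, -35.274, 0.071, 0.024, -0.0], 'ee_pos': [0.191, -0.515, 0.18], 'tool_rot': [-3.14, -0.0, 0.356], 'ft_force': [0.5, -0.88, -0.809], 'torque': [-0.005, 0.005, 0.048], 'gripper_force': 0.0, 'opening': 0.094}
top [ 0.42272945 -0.02467543  1.19006545] [ 0.10740902  0.0113404  -0.99415024] 563.288794666971
side [1.17663766 0.90048488 1.07989741] [-0.42996917 -0.60569591 -0.66952146] 579.620033737799
```

View pics/top0.png

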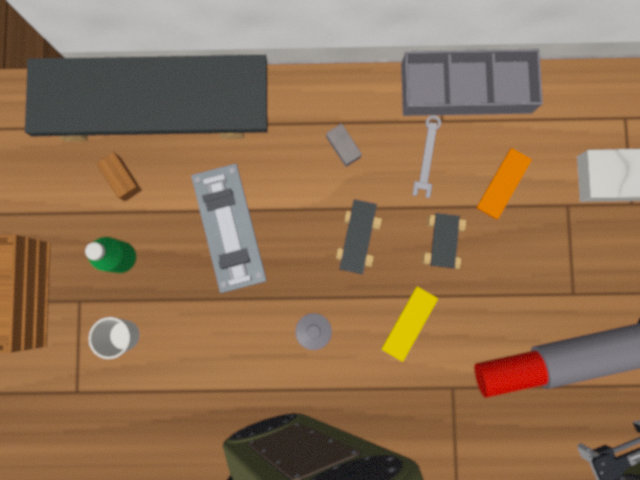

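View pics/side0.png

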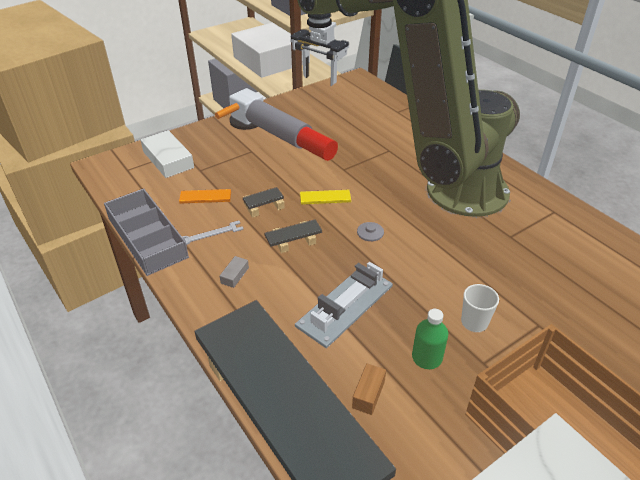

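Candidates for the plate: dark grey plate at top-view pixel (358,237), the longer of the two, and (445,241), the shorter. The orange (503,183) and yellow (410,324) pieces are decoys. The vice is at (229,228), with dark jaws at (218,199) and (234,259). Next I measure and crop.

Run:
```python
from h import *
F={n:np.load(f"pics/{n}0.npy",allow_pickle=True).item() for n in("top","side")}
def comp(f,box,lo,hi):
    x0,y0,x1,y1=box; im=f["img"].astype(int); m=((im.max(2)<hi)&(im.max(2)>lo)&(im.max(2)-im.min(2)<25)).astype(np.uint8)
    k=np.zeros_like(m);k[y0:y1,x0:x1]=m[y0:y1,x0:x1]
    n,l,s,c=cv2.connectedComponentsWithStats(k); return l,s,c
for n,box in(("top",(320,190,480,280)),("side",(230,170,335,260))):
    f=F[n];P=cloud(f);l,s,c=comp(f,box,15,90)
    for i in range(1,len(s)):
        if s[i,4]<200: continue
        pts=P[(l==i)]; zt=np.median(pts[:,2]); 
        top=pts[abs(pts[:,2]-zt)<.006]
        cnt,_=cv2.findContours((l==i).astype(np.uint8),0,cv2.CHAIN_APPROX_NONE)
        w=np.array([plane(f,u,v,.035)[:2] for u,v in cnt[0][:,0]],np.float32)
        r=cv2.minAreaRect(w)
        print(n,"plate",s[i],c[i],"zmed",zt,"rect",r[0],np.array(r[1])*1000,r[2], "cloudmean",top.mean(0))
        rays=ray(f,*c[i])
f=F["top"];P=cloud(f)
l,s,c=comp(f,(185,155,275,300),15,90)
for i in range(1,len(s)):
    if s[i,4]<60: continue
    pts=P[l==i]; print("jaw",s[i],c[i],"z pct",np.percentile(pts[:,2],[5,25,50,75,95]))
    cnt,_=cv2.findContours((l==i).astype(np.uint8),0,cv2.CHAIN_APPROX_NONE)
    r=cv2.minAreaRect(np.array([plane(f,u,v,.067)[:2] for u,v in cnt[0][:,0]],np.float32));print(r)
im=f["img"].astype(int)
# vice base: height 0.006..0.02 region
m=np.zeros((480,640),np.uint8);b=(slice(155,300),slice(180,280)); m[b]=((P[b][...,2]>.007))
n_,l,s,c=cv2.connectedComponentsWithStats(m);i=1+s[1:,4].argmax()
cnt,_=cv2.findContours((l==i).astype(np.uint8),0,cv2.CHAIN_APPROX_NONE)
print("vice",s[i],cv2.minAreaRect(np.array([plane(f,u,v,.012)[:2] for u,v in cnt[0][:,0]],np.float32)))
cr=np.hstack([cv2.resize(f["img"][150:300,180:280],None,fx=4,fy=4,interpolation=2),cv2.resize(f["img"][190:290,325:475][:, :100],None,fx=4,fy=6,interpolation=2)])
cv2.imwrite("pics/crop1.png",cr[:,:,::-1])
S=F["side"]["img"];cr=np.hstack([cv2.resize(S[250:350,290:400],None,fx=4,fy=4,interpolation=2),cv2.resize(S[180:280,230:325],None,fx=4,fy=4,interpolation=2)]);cv2.imwrite("pics/crop2.png",cr[:,:800,::-1])
```

```text
top plate [ 341  201   35   72 1502] [357.66311585 236.38015979] zmed 0.03448504451116578 rect (0.5577378273010254, -0.11529334634542465) [ 46.50881514 144.82371509] 76.62115478515625 cloudmean [ 0.55756544 -0.11586673  0.03446214]
top plate [ 431  214   28   53 1152] [444.53472222 240.30034722] zmed 0.034376444578418895 rect (0.5468082427978516, -0.2942019999027252) [ 47.51062393 105.77580333] 81.89637756347656 cloudmean [ 0.54670762 -0.29420033  0.03440283]
vice [ 192  163   75  129 5649] ((0.5849024057388306, 0.15578365325927734), (0.25965890288352966, 0.10230117291212082), 13.691255569458008)
```

View pics/crop1.png

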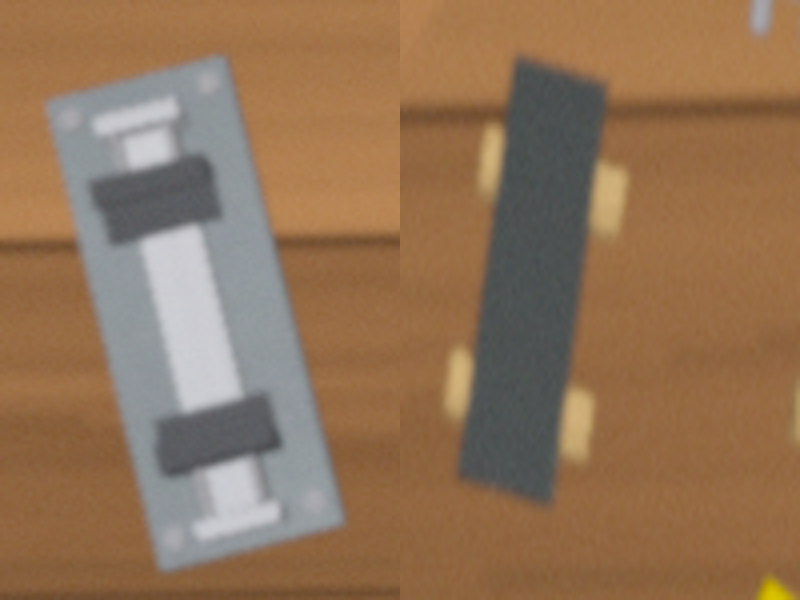

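View pics/crop2.png

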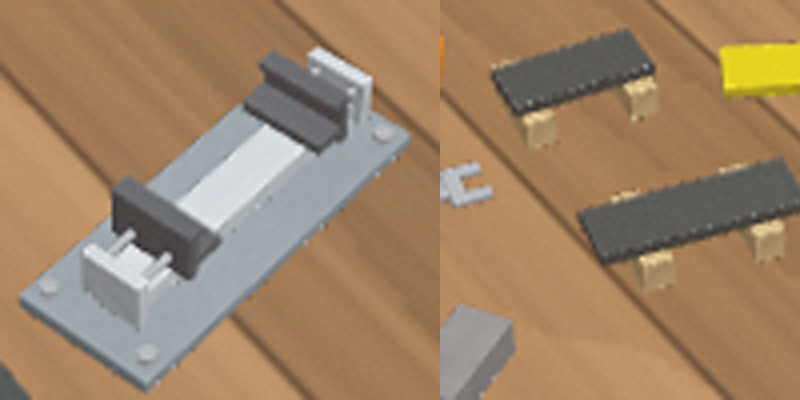

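The crops confirm it: in the top crop the long plate spans about (515,58) to (550,503), and in the side crop the longer one lies at about (690,210), 150 mm against 110 mm. The vice jaws face each other between white end blocks. Now I locate the bridge and check heights from two views.

Run:
```python
from h import *
F={n:np.load(f"pics/{n}0.npy",allow_pickle=True).item() for n in("top","side")}
c0=np.array([.5849,.1558]);a=np.radians(13.69);M=np.array([[np.cos(a),np.sin(a)],[-np.sin(a),np.cos(a)]])
for n in F:
    P=cloud(F[n]); q=(P[...,:2]-c0)@M.T; z=P[...,2]
    ok=(abs(q[...,0])<.14)&(abs(q[...,1])<.06)
    print(n,"base z",np.median(z[ok&(z>.006)&(z<.018)&(abs(q[...,1])>.035)]))
    base=ok&(z>.006)&(z<.018); print(" base ext",np.percentile(q[base],[1,99],axis=0)*1000)
    inb=ok&(abs(q[...,1])<.014)
    xs=np.arange(-.125,.126,.005)
    print([(int(round(x*1000)),int(round(1000*np.median(z[inb&(abs(q[...,0]-x)<.0025)]))),int(round(1000*np.percentile(z[inb&(abs(q[...,0]-x)<.0025)],95)))) for x in xs if (inb&(abs(q[...,0]-x)<.0025)).sum()>2])
    for lo,hi,nm in((.060,.075,"lip"),(.046,.053,"block"),(.040,.047,"ledge/..")):
        for sg in(1,-1):
            m=ok&(z>lo)&(z<hi)&(q[...,0]*sg>.04)
            if m.sum()>5: print(nm,sg,m.sum(),np.percentile(q[m],[2,50,98],axis=0).round(4).tolist(),z[m].mean().round(4))
# stereo heights via corners of plate: extremes in both views
C={}
for n,box in(("top",(335,190,382,280)),("side",(260,215,327,250))):
    f=F[n];x0,y0,x1,y1=box; im=f["img"].astype(int); g=im.max(2); m=((g<115)&(g-im.min(2)<28)).astype(np.uint8)
    P=cloud(f); m&=(P[...,2]>.029).astype(np.uint8)
    k=np.zeros_like(m);k[y0:y1,x0:x1]=m[y0:y1,x0:x1]
    nn,l,s,c=cv2.connectedComponentsWithStats(k);i=1+s[1:,4].argmax()
    pts=P[l==i]; 
    cnt,_=cv2.findContours((l==i).astype(np.uint8),0,cv2.CHAIN_APPROX_NONE)
    w=np.array([plane(f,u,v,.035)[:2] for u,v in cnt[0][:,0]],np.float32);r=cv2.minAreaRect(w)
    print(n,s[i],c[i],np.median(pts[:,2]),r); C[n]=ray(f,*c[i])
(o1,d1),(o2,d2)=C["top"],C["side"]
x=np.linalg.lstsq(np.stack([d1,-d2],1),o2-o1,rcond=None)[0]; print("tri",o1+d1*x[0],o2+d2*x[1])
```

```text
top base z 0.011489050472763681
 base ext [[-128.36857713  -50.08730396]
 [ 127.95452785   48.97903023]]
[(-125, 11, 14), (-120, 46, 51), (-115, 49, 52), (-110, 30, 51), (-105, 30, 43), (-100, 30, 44), (-95, 30, 44), (-90, 29, 44), (-85, 51, 68), (-80, 67, 70), (-75, 66, 69), (-70, 66, 70), (-65, 45, 47), (-60, 46, 48), (-55, 43, 47), (-50, 28, 31), (-45, 28, 31), (-40, 28, 32), (-35, 29, 32), (-30, 28, 32), (-25, 29, 31), (-20, 29, 32), (-15, 28, 32), (-10, 29, 32), (-5, 28, 33), (0, 28, 32), (5, 29, 32), (10, 28, 32), (15, 29, 33), (20, 29, 33), (25, 29, 32), (30, 29, 32), (35, 29, 33), (40, 42, 46), (45, 44, 48), (50, 44, 47), (55, 50, 69), (60, 67, 69), (65, 66, 70), (70, 66, 68), (75, 43, 47), (80, 29, 42), (85, 30, 42), (90, 28, 42), (95, 44, 51), (100, 49, 52), (105, 48, 50), (115, 12, 15), (120, 12, 15), (125, 11, 15)]
lip 1 230 [[0.0532, -0.0291], [0.0605, -0.0003], [0.0685, 0.0283]] 0.0664
lip -1 234 [[-0.0856, -0.03], [-0.0783, -0.0011], [-0.0709, 0.0273]] 0.0664
block 1 156 [[0.0408, -0.0297], [0.0952, -0.0018], [0.1036, 0.0231]] 0.0484
block -1 157 [[-0.1212, -0.03], [-0
[... 1129 characters left out ...]
4, 0.0337]] 0.0493
block -1 183 [[-0.1225, -0.0264], [-0.0779, 0.0017], [-0.0547, 0.0321]] 0.0485
ledge/.. 1 136 [[0.042, -0.0226], [0.07, 0.0131], [0.1048, 0.0337]] 0.0436
ledge/.. -1 190 [[-0.1191, -0.0264], [-0.07, 0.0045], [-0.0547, 0.0324]] 0.0443
top [ 340  200   36   74 1605] [357.71339564 236.47850467] 0.034488524088335616 ((0.5577675104141235, -0.11600109189748764), (0.04774075374007225, 0.14719365537166595), 77.2477035522461)
side [265 220  57  26 732] [292.48907104 232.2226776 ] 0.035688173248134614 ((0.56009840965271, -0.1104704737663269), (0.05724937096238136, 0.15116152167320251), 77.06295776367188)
tri [ 0.55779092 -0.11630676  0.02947583] [ 0.55823418 -0.11665817  0.02955516]
```

```bash
cat >> h.py <<'E'
from scipy.spatial.transform import Rotation as Ro
def pose():
    s=read_state(); return np.array(s["ee_pos"]),Ro.from_euler("xyz",s["tool_rot"])
def togo(p,r,say=""):
    """units of shift (in the present tool frame) and turn left to the target pose"""
    P,R=pose(); print(say,"shift",(R.inv().apply(np.array(p)-P)/.04).round(3),"turn",((R.inv()*r).as_rotvec()/.12).round(3))
E
python3 - <<'E'
from h import *
f=np.load("pics/top0.npy",allow_pickle=True).item();P=cloud(f)
for nm,b in(("lamp",(475,320,640,400)),("board",(25,55,268,135)),("tray",(400,48,540,115))):
    q=P[b[1]:b[3],b[0]:b[2]].reshape(-1,3); print(nm,np.percentile(q[:,2],[50,90,99]),q[q[:,2]>.02].min(0),q[q[:,2]>.02].max(0))
a,b=np.array([.191,-.515]),np.array([.5577,-.1158]);d=(b-a)/np.linalg.norm(b-a);n=np.array([-d[1],d[0]])
q=P.reshape(-1,3);s=(q[:,:2]-a)@d;t=(q[:,:2]-a)@n
for k in np.arange(.1,.55,.05):
    m=(abs(s-k)<.025)&(abs(t)<.1); print(round(k,2),q[m,2].max() if m.any() else None)
yaw=np.radians(-13.05); togo([.5577,-.1158,.16],Ro.from_euler("xyz",[np.pi,0,yaw]))
E
```

```text
lamp [0.06468611 0.09873442 0.10364636] [ 0.23531489 -0.66179603  0.02293536] [ 0.42272945 -0.02467543  1.19006545]
board [0.06934516 0.07229746 0.07484352] [ 0.42272945 -0.02467543  0.02748975] [0.94120656 0.5697084  1.19006545]
tray [0.00797277 0.05553973 0.06248986] [ 0.42272945 -0.50163547  0.02001468] [ 0.94609242 -0.02467543  1.19006545]
0.1 0.5125650628132447
0.15 0.09848374252021429
0.2 0.09586798489263842
0.25 0.007707940587211547
0.3 0.016107331697317973
0.35 0.039859951726696236
0.4 0.04076957784224684
0.45 0.006732523049981289
0.5 0.03992188141967848
 shift [12.06  -6.172  0.501] turn [-9.000e-03  2.000e-03  4.863e+00]
```

```bash
python3 -m inch '[{"rz":0.81,"claw":0},{"rz":0.81},{"rz":0.81},{"rz":0.81},{"rz":0.81},{"rz":0.81},{"tx":0.42,"ty":-0.74},{"tx":0.42,"ty":-0.74},{"tx":0.42,"ty":-0.74},{"tx":0.42,"ty":-0.74},{"tx":0.42,"ty":-0.74},{"tx":0.42,"ty":-0.74}]' && python3 -m inch '[{"tx":0.42,"ty":-0.74},{"tx":0.42,"ty":-0.74},{"tx":0.42,"ty":-0.74},{"tx":0.42,"ty":-0.74},{"tx":0.42,"ty":-0.74},{"tx":0.42,"ty":-0.74},{"tx":0.42,"ty":-0.74},{"tx":0.42,"ty":-0.74},{"tx":0.42,"ty":-0.74},{},{}]'
python3 -c "
from h import *
togo([.5577,-.1158,.022],Ro.from_euler('xyz',[np.pi,0,np.radians(-13.05)]))"
```

```text
shift [12.06  -6.169  3.951] turn [-9.000e-03  2.000e-03  4.863e+00]schema error: expected keys tx, ty, tz, rx, ry, rz, claw
```

```bash
python3 -m inch '[{"tx":0,"ty":0,"tz":0,"rx":0,"ry":0,"rz":0.81,"claw":0},{"tx":0,"ty":0,"tz":0,"rx":0,"ry":0,"rz":0.81,"claw":0},{"tx":0,"ty":0,"tz":0,"rx":0,"ry":0,"rz":0.81,"claw":0},{"tx":0,"ty":0,"tz":0,"rx":0,"ry":0,"rz":0.81,"claw":0},{"tx":0,"ty":0,"tz":0,"rx":0,"ry":0,"rz":0.81,"claw":0},{"tx":0,"ty":0,"tz":0,"rx":0,"ry":0,"rz":0.81,"claw":0},{"tx":0.42,"ty":-0.74,"tz":0,"rx":0,"ry":0,"rz":0,"claw":0},{"tx":0.42,"ty":-0.74,"tz":0,"rx":0,"ry":0,"rz":0,"claw":0},{"tx":0.42,"ty":-0.74,"tz":0,"rx":0,"ry":0,"rz":0,"claw":0},{"tx":0.42,"ty":-0.74,"tz":0,"rx":0,"ry":0,"rz":0,"claw":0},{"tx":0.42,"ty":-0.74,"tz":0,"rx":0,"ry":0,"rz":0,"claw":0},{"tx":0.42,"ty":-0.74,"tz":0,"rx":0,"ry":0,"rz":0,"claw":0}]' && python3 -m inch '[{"tx":0.42,"ty":-0.74,"tz":0,"rx":0,"ry":0,"rz":0,"claw":0},{"tx":0.42,"ty":-0.74,"tz":0,"rx":0,"ry":0,"rz":0,"claw":0},{"tx":0.42,"ty":-0.74,"tz":0,"rx":0,"ry":0,"rz":0,"claw":0},{"tx":0.42,"ty":-0.74,"tz":0,"rx":0,"ry":0,"rz":0,"claw":0},{"tx":0.42,"ty":-0.74,"tz":0,"rx":0,"ry":0,"rz":0,"claw":0},{"tx":0.42,"ty":-0.74,"tz":0,"rx":0,"ry":0,"rz":0,"claw":0},{"tx":0.42,"ty":-0.74,"tz":0,"rx":0,"ry":0,"rz":0,"claw":0},{"tx":0.42,"ty":-0.74,"tz":0,"rx":0,"ry":0,"rz":0,"claw":0},{"tx":0.42,"ty":-0.74,"tz":0,"rx":0,"ry":0,"rz":0,"claw":0},{"tx":0.42,"ty":-0.74,"tz":0,"rx":0,"ry":0,"rz":0,"claw":0},{"tx":0,"ty":0,"tz":0,"rx":0,"ry":0,"rz":0,"claw":0},{"tx":0,"ty":0,"tz":0,"rx":0,"ry":0,"rz":0,"claw":0}]'
python3 -c "
from h import *
togo([.5577,-.1158,.022],Ro.from_euler('xyz',[np.pi,0,np.radians(-13.05)]))"
```

```text
clock: 1.3
ee_pos: [0.3305, -0.364, 0.1801]
tool_rot: [-3.141, 0.0, -0.227]
ft_force: [0.7, -1.1, 0.2]
opening: 0.0936
gripper_force: 0.0
clock: 2.5
ee_pos: [0.5601, -0.1144, 0.1797]
tool_rot: [3.142, 0.001, -0.226]
ft_force: [-0.3, -0.4, -0.2]
opening: 0.0938
gripper_force: 0.0
 shift [-0.046  0.048  3.942] turn [0.    0.009 0.013]
```

```bash
python3 -m inch '[{"tx":-0.05,"ty":0.05,"tz":0.5,"rx":0,"ry":0,"rz":0,"claw":0},{"tx":0,"ty":0,"tz":0.6,"rx":0,"ry":0,"rz":0,"claw":0},{"tx":0,"ty":0,"tz":0.6,"rx":0,"ry":0,"rz":0,"claw":0},{"tx":0,"ty":0,"tz":0.6,"rx":0,"ry":0,"rz":0,"claw":0},{"tx":0,"ty":0,"tz":0.5,"rx":0,"ry":0,"rz":0,"claw":0},{"tx":0,"ty":0,"tz":0.4,"rx":0,"ry":0,"rz":0,"claw":0},{"tx":0,"ty":0,"tz":0.3,"rx":0,"ry":0,"rz":0,"claw":0},{"tx":0,"ty":0,"tz":0.25,"rx":0,"ry":0,"rz":0,"claw":0},{"tx":0,"ty":0,"tz":0.19,"rx":0,"ry":0,"rz":0,"claw":0},{"tx":0,"ty":0,"tz":0,"rx":0,"ry":0,"rz":0,"claw":0},{"tx":0,"ty":0,"tz":0,"rx":0,"ry":0,"rz":0,"claw":0}]' && python3 -m inch '[{"tx":0,"ty":0,"tz":0,"rx":0,"ry":0,"rz":0,"claw":1},{"tx":0,"ty":0,"tz":0,"rx":0,"ry":0,"rz":0,"claw":1},{"tx":0,"ty":0,"tz":0,"rx":0,"ry":0,"rz":0,"claw":1},{"tx":0,"ty":0,"tz":0,"rx":0,"ry":0,"rz":0,"claw":1},{"tx":0,"ty":0,"tz":0,"rx":0,"ry":0,"rz":0,"claw":1},{"tx":0,"ty":0,"tz":0,"rx":0,"ry":0,"rz":0,"claw":1},{"tx":0,"ty":0,"tz":0,"rx":0,"ry":0,"rz":0,"claw":1},{"tx":0,"ty":0,"tz":0,"rx":0,"ry":0,"rz":0,"claw":1}]' 45
```

```text
clock: 3.6
ee_pos: [0.5581, -0.1163, 0.0231]
tool_rot: [3.142, -0.001, -0.227]
ft_force: [0.1, -0.2, 1.3]
opening: 0.094
gripper_force: 0.0
clock: 4.4
ee_pos: [0.5578, -0.1162, 0.0226]
tool_rot: [-3.142, 0.0, -0.227]
ft_force: [0.9, 0.1, -1.2]
opening: 0.0336
gripper_force: 0.0
```

Run:
```python
from h import *
f=grab_frame("side");s=read_state();print(s["opening"],s["gripper_force"])
u,v=proj(f,[.558,-.116,.035]);u,v=int(u),int(v);print(u,v)
cv2.imwrite("pics/g1.png",cv2.resize(f["img"][v-75:v+50,u-70:u+70],None,fx=4.5,fy=4.5,interpolation=2)[:,:,::-1])
```

```text
0.02941166510371432 0.0
292 230
```

View pics/g1.png

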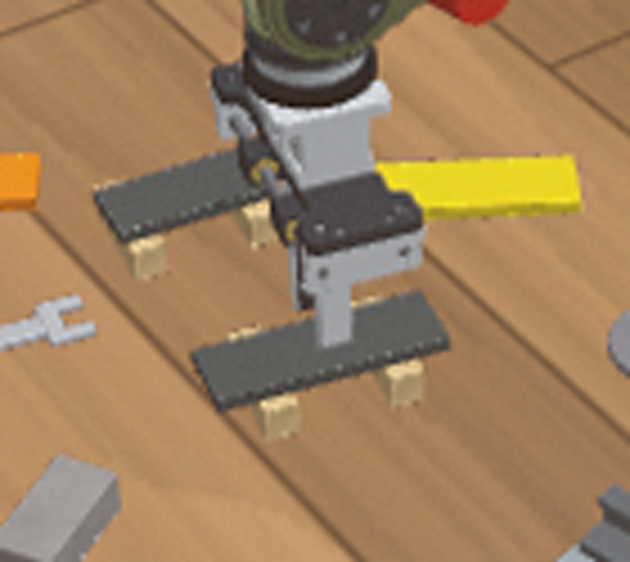

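The near finger ends at about (335,345) in the crop and seems to be in front of or above the plate top rather than beside it. I check finger geometry by depth.

Run:
```python
from h import *
p0=np.array([.5578,-.1162]);a=np.radians(-13);M=np.array([[np.cos(a),np.sin(a)],[-np.sin(a),np.cos(a)]])
for n in("side","top"):
    f=grab_frame(n);P=cloud(f);np.save(f"pics/{n}1.npy",f,allow_pickle=True)
    if n=="side":
        for v in range(212,240,2): 
            q=P[v,296];print(v,(M@(q[:2]-p0)).round(3),q[2].round(3),f["img"][v,296])
    q=(P[...,:2]-p0)@M.T; m=(abs(q[...,0])<.09)&(abs(q[...,1])<.06)&(P[...,2]>.03)&(P[...,2]<.039)
    print(n,np.percentile(q[m],[1,50,99],axis=0),np.median(P[...,2][m]))
print(read_state()["opening"])
```

```text
212 [0.018 0.087] 0.173 [162 163 166]
214 [0.016 0.08 ] 0.161 [161 161 165]
216 [0.017 0.083] 0.157 [160 161 163]
218 [0.016 0.078] 0.146 [160 163 163]
220 [0.    0.032] 0.099 [160 162 163]
222 [-0.001  0.027] 0.088 [160 162 164]
224 [-0.    0.03] 0.083 [160 162 163]
226 [-0.002  0.025] 0.071 [157 159 162]
228 [-0.001  0.027] 0.067 [160 161 163]
230 [0.   0.03] 0.062 [152 154 156]
232 [-0.006  0.01 ] 0.037 [91 91 89]
234 [-0.005  0.012] 0.032 [92 93 91]
236 [-0.001  0.023] 0.035 [ 96 101  98]
238 [0.    0.026] 0.031 [75 70 66]
side [[-0.07381211 -0.02391959]
 [ 0.00607197  0.00740144]
 [ 0.07393472  0.03047492]] 0.03513402854549043Traceback (most recent call last):
  File "<stdin>", line 9, in <module>
    return _quantile_unchecked(
        a, q, axis, out, overwrite_input, method, keepdims, weights)
    return _ureduce(a,
                    func=_quantile_ureduce_func,
    ...<5 lines>...
                    overwrite_input=overwrite_input,
                    method=method)
    r = func(a, **kwargs)
    result = _quantile(arr,
                       quantiles=q,
    ...<2 lines>...
                       out=out,
                       weights=wgt)
    slices_having_nans = np.isnan(arr[-1, ...])
                                  ~~~^^^^^^^^^
IndexError: index -1 is out of bounds for axis 0 with size 0
```

```bash
python3 - <<'E'
from h import *
f=np.load("pics/side0.npy",allow_pickle=True).item();P=cloud(f)
s0=np.array([.191,-.515]);
m=(np.linalg.norm(P[...,:2]-s0,axis=2)<.09)&(P[...,2]>.1)
for z in np.arange(.14,.30,.01):
    k=m&(abs(P[...,2]-z)<.005); print(z.round(2),k.sum(),(P[k].mean(0).round(3),P[k].min(0).round(3),P[k].max(0).round(3)) if k.any() else "")
print("tip px",proj(f,[.191,-.515,.169]))
f=np.load("pics/side1.npy",allow_pickle=True).item();P=cloud(f)
m=(np.linalg.norm(P[...,:2]-np.array([.558,-.116]),axis=2)<.045)&(P[...,2]>.045)
for z in np.arange(.045,.2,.015):
    k=m&(abs(P[...,2]-z)<.0075); print(z.round(3),k.sum(),(P[k].mean(0).round(3),P[k].min(0).round(3),P[k].max(0).round(3)) if k.any() else "")
E
cat > /dev/null; python3 -m inch '[{"tx":0,"ty":0,"tz":0,"rx":0,"ry":0,"rz":0,"claw":0},{"tx":0,"ty":0,"tz":0,"rx":0,"ry":0,"rz":0,"claw":0}]'
```

```text
0.14 0 
0.15 0 
0.16 0 
0.17 0 
0.18 0 
0.19 0 
0.2 1 (array([ 0.2  , -0.565,  0.205]), array([ 0.2  , -0.565,  0.205]), array([ 0.2  , -0.565,  0.205]))
0.21 15 (array([ 0.195, -0.522,  0.211]), array([ 0.167, -0.564,  0.206]), array([ 0.215, -0.462,  0.215]))
0.22 34 (array([ 0.196, -0.519,  0.221]), array([ 0.157, -0.569,  0.215]), array([ 0.223, -0.456,  0.225]))
0.23 33 (array([ 0.192, -0.509,  0.23 ]), array([ 0.16 , -0.568,  0.226]), array([ 0.221, -0.457,  0.235]))
0.24 34 (array([ 0.193, -0.511,  0.24 ]), array([ 0.164, -0.573,  0.235]), array([ 0.22 , -0.453,  0.245]))
0.25 34 (array([ 0.191, -0.507,  0.25 ]), array([ 0.16 , -0.569,  0.246]), array([ 0.223, -0.455,  0.255]))
0.26 36 (array([ 0.194, -0.514,  0.259]), array([ 0.156, -0.569,  0.255]), array([ 0.222, -0.454,  0.265]))
0.27 37 (array([ 0.194, -0.511,  0.27 ]), array([ 0.162, -0.568,  0.265]), array([ 0.222, -0.449,  0.275]))
0.28 37 (array([ 0.193, -0.509,  0.28 ]), array([ 0.16 , -0.567,  0.275]), array([ 0.222, -0.452,  0.285]))
0.29 30 (array([ 0.2  , -0.527,  0.29 ]), array([ 0.167, -0.569,  0.285]), array([
[... 594 characters left out ...]
0.104]))
0.12 0 
0.135 1 (array([ 0.562, -0.14 ,  0.141]), array([ 0.562, -0.14 ,  0.141]), array([ 0.562, -0.14 ,  0.141]))
0.15 21 (array([ 0.583, -0.125,  0.153]), array([ 0.563, -0.15 ,  0.147]), array([ 0.596, -0.09 ,  0.157]))
0.165 101 (array([ 0.581, -0.123,  0.167]), array([ 0.527, -0.155,  0.158]), array([ 0.596, -0.083,  0.172]))
0.18 47 (array([ 0.576, -0.111,  0.182]), array([ 0.532, -0.159,  0.173]), array([ 0.593, -0.074,  0.187]))
0.195 116 (array([ 0.571, -0.089,  0.195]), array([ 0.545, -0.158,  0.188]), array([ 0.588, -0.071,  0.202]))
clock: 4.75
ee_pos: [0.5578, -0.1163, 0.0226]
tool_rot: [3.142, -0.0, -0.227]
ft_force: [0.5, -0.2, 0.4]
opening: 0.0342
gripper_force: 0.0
```

The reported TCP height and the seen finger height disagree: the fingertips are at z≈0.05 while ee_z=0.0226 implies 0.012. The start frame shows the same 36–40 mm offset. I open, descend by less than that amount, and look again.

```bash
python3 -m inch '[{"tx":0,"ty":0,"tz":0,"rx":0,"ry":0,"rz":0,"claw":0},{"tx":0,"ty":0,"tz":0,"rx":0,"ry":0,"rz":0,"claw":0},{"tx":0,"ty":0,"tz":0,"rx":0,"ry":0,"rz":0,"claw":0},{"tx":0,"ty":0,"tz":0,"rx":0,"ry":0,"rz":0,"claw":0},{"tx":0,"ty":0,"tz":0,"rx":0,"ry":0,"rz":0,"claw":0},{"tx":0,"ty":0,"tz":0,"rx":0,"ry":0,"rz":0,"claw":0},{"tx":0,"ty":0,"tz":0,"rx":0,"ry":0,"rz":0,"claw":0},{"tx":0,"ty":0,"tz":0.1,"rx":0,"ry":0,"rz":0,"claw":0},{"tx":0,"ty":0,"tz":0.1,"rx":0,"ry":0,"rz":0,"claw":0},{"tx":0,"ty":0,"tz":0.1,"rx":0,"ry":0,"rz":0,"claw":0},{"tx":0,"ty":0,"tz":0,"rx":0,"ry":0,"rz":0,"claw":0}]'
python3 - <<'E'
from h import *
f=grab_frame("side");P=cloud(f);np.save("pics/side2.npy",f,allow_pickle=True)
p0=np.array([.5578,-.1162]);a=np.radians(-13);M=np.array([[np.cos(a),np.sin(a)],[-np.sin(a),np.cos(a)]])
q=(P[...,:2]-p0)@M.T
k=(abs(q[...,0])<.02)&(q[...,1]>.04)&(q[...,1]<.075)&(P[...,2]>.003)&(P[...,2]<.11)&(f["img"].max(2).astype(int)-f["img"].min(2)<25)
v,u=np.nonzero(k);print(k.sum(),u.min(),u.max(),v.min(),v.max(),np.sort(P[k][:,2])[:8].round(3),q[k].mean(0))
w=v.max();uu=u[v>w-3].mean();o,d=ray(f,uu,w+.5)
n=np.array([-np.sin(a),np.cos(a)])
for off in(.047,.0595):
    t=(off-(o[:2]-p0)@n)/(d[:2]@n);print(off,(o+d*t).round(4))
E
```

```text
clock: 5.85
ee_pos: [0.5574, -0.1162, 0.0099]
tool_rot: [-3.142, 0.001, -0.227]
ft_force: [-0.3, -0.2, -0.1]
opening: 0.0938
gripper_force: 0.0
149 296 304 222 242 [0.042 0.042 0.043 0.043 0.043 0.047 0.048 0.048] [0.00028642 0.05788733]
0.047 [ 0.5663 -0.0699  0.0307]
0.0595 [ 0.5733 -0.0587  0.0428]
```

```bash
python3 -m inch '[{"tx":0,"ty":0,"tz":0.2,"rx":0,"ry":0,"rz":0,"claw":0},{"tx":0,"ty":0,"tz":0.2,"rx":0,"ry":0,"rz":0,"claw":0},{"tx":0,"ty":0,"tz":0.1,"rx":0,"ry":0,"rz":0,"claw":0},{"tx":0,"ty":0,"tz":0.1,"rx":0,"ry":0,"rz":0,"claw":0},{"tx":0,"ty":0,"tz":0.1,"rx":0,"ry":0,"rz":0,"claw":0},{"tx":0,"ty":0,"tz":0,"rx":0,"ry":0,"rz":0,"claw":0}]'
python3 - <<'E'
from h import *
f=grab_frame("side");P=cloud(f)
u,v=proj(f,[.558,-.116,.035]);u,v=int(u),int(v)
cv2.imwrite("pics/g2.png",cv2.resize(f["img"][v-60:v+40,u-60:u+60],None,fx=5,fy=5,interpolation=2)[:,:,::-1])
p0=np.array([.5578,-.1162]);a=np.radians(-13);M=np.array([[np.cos(a),np.sin(a)],[-np.sin(a),np.cos(a)]])
q=(P[...,:2]-p0)@M.T
k=(abs(q[...,0])<.02)&(q[...,1]>.045)&(q[...,1]<.075)&(P[...,2]>.003)&(P[...,2]<.11)&(f["img"].max(2).astype(int)-f["img"].min(2)<25)
v,u=np.nonzero(k);print(k.sum(),v.min(),v.max(),np.sort(P[k][:,2])[:8].round(3),q[k].mean(0))
w=v.max();uu=u[v>w-3].mean();o,d=ray(f,uu,w+.5)
n=np.array([-np.sin(a),np.cos(a)])
t=(.0595-(o[:2]-p0)@n)/(d[:2]@n);print((o+d*t).round(4))
E
```

```text
clock: 6.5
ee_pos: [0.5576, -0.1162, -0.0179]
tool_rot: [-3.142, 0.001, -0.227]
ft_force: [0.0, -0.2, -0.2]
opening: 0.0939
gripper_force: 0.0
149 229 249 [0.016 0.017 0.018 0.018 0.019 0.02  0.02  0.022] [0.00022522 0.05858271]
[ 0.5728 -0.0586  0.0172]
```

View pics/g2.png

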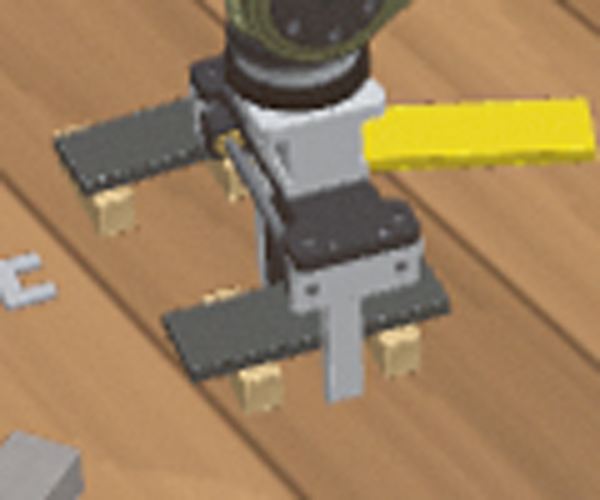

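The near finger now passes beside the plate, with its tip at crop (345,398), z≈0.016, clear of both battens. I go 4 mm lower and close.

```bash
python3 -m inch '[{"tx":0,"ty":0,"tz":0.1,"rx":0,"ry":0,"rz":0,"claw":0},{"tx":0,"ty":0,"tz":0,"rx":0,"ry":0,"rz":0,"claw":1},{"tx":0,"ty":0,"tz":0,"rx":0,"ry":0,"rz":0,"claw":1},{"tx":0,"ty":0,"tz":0,"rx":0,"ry":0,"rz":0,"claw":1},{"tx":0,"ty":0,"tz":0,"rx":0,"ry":0,"rz":0,"claw":1},{"tx":0,"ty":0,"tz":0,"rx":0,"ry":0,"rz":0,"claw":1},{"tx":0,"ty":0,"tz":0,"rx":0,"ry":0,"rz":0,"claw":1},{"tx":0,"ty":0,"tz":0,"rx":0,"ry":0,"rz":0,"claw":1},{"tx":0,"ty":0,"tz":0,"rx":0,"ry":0,"rz":0,"claw":1},{"tx":0,"ty":0,"tz":0,"rx":0,"ry":0,"rz":0,"claw":1}]' 45
```

```text
clock: 7.55
ee_pos: [0.5579, -0.1162, -0.0213]
tool_rot: [-3.142, -0.0, -0.227]
ft_force: [0.3, 1.1, 1.6]
opening: 0.0495
gripper_force: 45.0
```

```bash
python3 -m inch '[{"tx":0,"ty":0,"tz":-0.2,"rx":0,"ry":0,"rz":0,"claw":1},{"tx":0,"ty":0,"tz":-0.5,"rx":0,"ry":0,"rz":0,"claw":1},{"tx":0,"ty":0,"tz":-0.6,"rx":0,"ry":0,"rz":0,"claw":1},{"tx":0,"ty":0,"tz":-0.6,"rx":0,"ry":0,"rz":0,"claw":1},{"tx":0,"ty":0,"tz":-0.6,"rx":0,"ry":0,"rz":0,"claw":1},{"tx":0,"ty":0,"tz":-0.5,"rx":0,"ry":0,"rz":0,"claw":1},{"tx":0,"ty":0,"tz":-0.3,"rx":0,"ry":0,"rz":-0.3,"claw":1},{"tx":0,"ty":0,"tz":0,"rx":0,"ry":0,"rz":-0.7,"claw":1},{"tx":0,"ty":0,"tz":0,"rx":0,"ry":0,"rz":-0.8,"claw":1},{"tx":0,"ty":0,"tz":0,"rx":0,"ry":0,"rz":-0.8,"claw":1},{"tx":0,"ty":0,"tz":0,"rx":0,"ry":0,"rz":-0.8,"claw":1},{"tx":0,"ty":0,"tz":0,"rx":0,"ry":0,"rz":-0.5,"claw":1}]' && python3 -m inch '[{"tx":0.1,"ty":-0.3,"tz":0,"rx":0,"ry":0,"rz":0,"claw":1},{"tx":0.2,"ty":-0.6,"tz":0,"rx":0,"ry":0,"rz":0,"claw":1},{"tx":0.25,"ty":-0.8,"tz":0,"rx":0,"ry":0,"rz":0,"claw":1},{"tx":0.25,"ty":-0.8,"tz":0,"rx":0,"ry":0,"rz":0,"claw":1},{"tx":0.25,"ty":-0.8,"tz":0,"rx":0,"ry":0,"rz":0,"claw":1},{"tx":0.25,"ty":-0.8,"tz":0,"rx":0,"ry":0,"rz":0,"claw":1},{"tx":0.25,"ty":-0.8,"tz":0,"rx":0,"ry":0,"rz":0,"claw":1},{"tx":0.25,"ty":-0.7,"tz":0,"rx":0,"ry":0,"rz":0,"claw":1},{"tx":0.15,"ty":-0.5,"tz":0,"rx":0,"ry":0,"rz":0,"claw":1},{"tx":0.1,"ty":-0.35,"tz":0,"rx":0,"ry":0,"rz":0,"claw":1},{"tx":0,"ty":0,"tz":0,"rx":0,"ry":0,"rz":0,"claw":1},{"tx":0,"ty":0,"tz":0,"rx":0,"ry":0,"rz":0,"claw":1}]'
python3 - <<'E'
from h import *
togo([.5764,.1537,.1],Ro.from_euler('xyz',[np.pi,0,np.radians(13.69)]))
s=read_state();print(s["joint_positions"],s["ft_force"])
c=np.array([.5764,.1537]);a=np.radians(13.69);M=np.array([[np.cos(a),np.sin(a)],[-np.sin(a),np.cos(a)]])
for n in("top","side"):
    f=grab_frame(n);P=cloud(f);np.save(f"pics/{n}3.npy",f,allow_pickle=True);im=f["img"].astype(int)
    q=(P[...,:2]-c)@M.T;k=(abs(q[...,0])<.1)&(abs(q[...,1])<.04)&(P[...,2]>.15)&(P[...,2]<.225)&(im.max(2)<115)
    for sg in(1,-1):
        e=k&(q[...,0]*sg>.035); print(n,sg,e.sum(),np.percentile(q[e],[1,50,99],axis=0).round(4).tolist(),np.percentile(P[e][:,2],[5,50,95]).round(4))
E
```

```text
clock: 8.75
ee_pos: [0.5577, -0.1163, 0.111]
tool_rot: [3.142, 0.0, 0.244]
ft_force: [0.1, 0.5, -2.5]
opening: 0.0497
gripper_force: 45.0
clock: 9.95
ee_pos: [0.5758, 0.1535, 0.1106]
tool_rot: [3.141, 0.0, 0.24]
ft_force: [1.2, -0.6, -2.8]
opening: 0.0497
gripper_force: 45.0
 shift [ 0.015 -0.001  0.266] turn [0.002 0.002 0.01 ]
[ 1.99224845e-01  4.63534788e-01  1.46295475e+00 -2.10608392e-04
  1.21537852e+00  1.52996748e+00] [ 1.17236524 -0.57284377 -2.83049671]Traceback (most recent call last):
  File "<stdin>", line 9, in <module>
    return _quantile_unchecked(
        a, q, axis, out, overwrite_input, method, keepdims, weights)
    return _ureduce(a,
                    func=_quantile_ureduce_func,
    ...<5 lines>...
                    overwrite_input=overwrite_input,
                    method=method)
    r = func(a, **kwargs)
    result = _quantile(arr,
                       quantiles=q,
    ...<2 lines>...
                       out=out,
                       weights=wgt)
    slices_having_nans = np.isnan(arr[-1, ...])
                                  ~~~^^^^^^^^^
IndexError: index -1 is out of bounds for axis 0 with size 0
```

Run:
```python
from h import *
c=np.array([.5764,.1537]);a=np.radians(13.69);M=np.array([[np.cos(a),np.sin(a)],[-np.sin(a),np.cos(a)]])
for n in("top","side"):
    f=np.load(f"pics/{n}3.npy",allow_pickle=True).item();P=cloud(f);im=f["img"].astype(int)
    q=(P[...,:2]-c)@M.T;k=(abs(q[...,0])<.1)&(abs(q[...,1])<.045)
    for z in np.arange(.1,.24,.01):
        e=k&(abs(P[...,2]-z)<.005)
        if e.sum()>5: print(n,z.round(2),e.sum(),np.percentile(q[e],[2,50,98],axis=0).round(3).tolist(),np.median(im[e],axis=0))
f=np.load("pics/side3.npy",allow_pickle=True).item();u,v=proj(f,[.5764,.1537,.15]);u,v=int(u),int(v)
cv2.imwrite("pics/t3.png",cv2.resize(f["img"][v-60:v+60,u-75:u+75],None,fx=5,fy=5,interpolation=2)[:,:,::-1])
```

```text
Traceback (most recent call last):
FileNotFoundError: [Errno 2] No such file or directory: 'pics/side3.npy'
```

Run:
```python
from h import *
c=np.array([.5764,.1537]);a=np.radians(13.69);M=np.array([[np.cos(a),np.sin(a)],[-np.sin(a),np.cos(a)]])
f=grab_frame("side");np.save("pics/side3.npy",f,allow_pickle=True)
P=cloud(f);im=f["img"].astype(int)
q=(P[...,:2]-c)@M.T;k=(abs(q[...,0])<.1)&(abs(q[...,1])<.045)
for z in np.arange(.1,.24,.01):
        e=k&(abs(P[...,2]-z)<.005)
        if e.sum()>5: print(z.round(2),e.sum(),np.percentile(q[e],[2,50,98],axis=0).round(3).tolist(),np.median(im[e],axis=0))
u,v=proj(f,[.5764,.1537,.15]);u,v=int(u),int(v)
cv2.imwrite("pics/t3.png",cv2.resize(f["img"][v-60:v+60,u-75:u+75],None,fx=5,fy=5,interpolation=2)[:,:,::-1])
```

```text
0.14 10 [[-0.001, 0.026], [0.006, 0.029], [0.009, 0.036]] [128.  129.5 131.5]
0.15 27 [[-0.009, -0.038], [0.005, 0.035], [0.01, 0.038]] [137. 137. 140.]
0.16 180 [[-0.034, -0.031], [0.032, 0.015], [0.076, 0.037]] [93.  96.  93.5]
0.17 673 [[-0.028, -0.026], [0.026, -0.001], [0.075, 0.036]] [94. 97. 95.]
0.18 56 [[-0.01, -0.034], [0.005, 0.029], [0.01, 0.039]] [130.5 132.  133.5]
0.19 57 [[-0.011, -0.034], [0.004, -0.023], [0.01, 0.038]] [129. 131. 133.]
0.2 56 [[-0.009, -0.034], [0.005, 0.027], [0.01, 0.038]] [130. 131. 134.]
0.21 53 [[-0.006, -0.034], [0.005, 0.024], [0.01, 0.038]] [132. 134. 137.]
0.22 24 [[-0.011, -0.035], [0.007, -0.028], [0.01, 0.038]] [133.5 136.  137.5]
0.23 11 [[-0.012, -0.029], [-0.005, -0.026], [0.004, -0.024]] [168. 167. 168.]
```

View pics/t3.png

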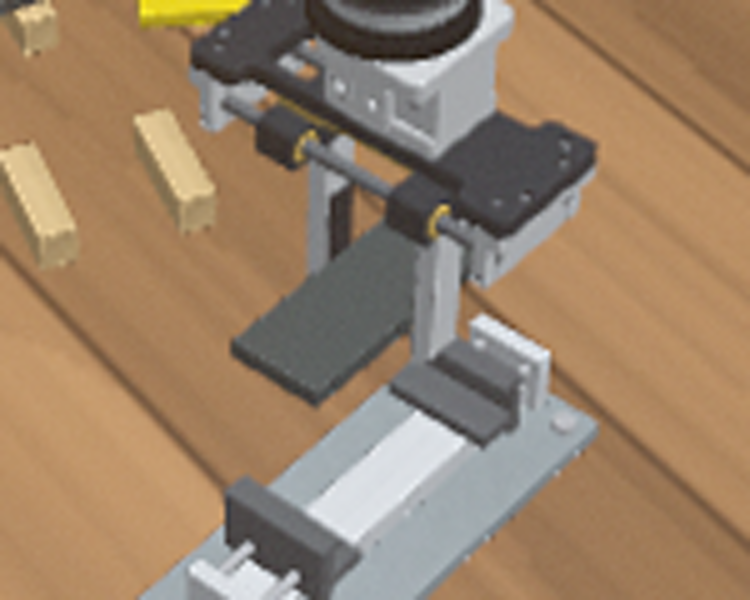

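The plate hangs level in the grip, with its far end at crop (275,370) and local x≈+75 mm from the bridge middle, and the vice is open below it. I tilt the far end up 0.24 rad and measure.

```bash
python3 -m inch '[{"tx":0,"ty":0,"tz":0,"rx":0,"ry":0.3,"rz":0.02,"claw":1},{"tx":0,"ty":0,"tz":0,"rx":0,"ry":0.5,"rz":0,"claw":1},{"tx":0,"ty":0,"tz":0,"rx":0,"ry":0.5,"rz":0,"claw":1},{"tx":0,"ty":0,"tz":0,"rx":0,"ry":0.4,"rz":0,"claw":1},{"tx":0,"ty":0,"tz":0,"rx":0,"ry":0.3,"rz":0,"claw":1},{"tx":0,"ty":0,"tz":0,"rx":0,"ry":0,"rz":0,"claw":1},{"tx":0,"ty":0,"tz":0,"rx":0,"ry":0,"rz":0,"claw":1}]'
cat >> h.py <<'E'
C0=np.array([.5764,.1537]);AV=np.radians(13.69);MV=np.array([[np.cos(AV),np.sin(AV)],[-np.sin(AV),np.cos(AV)]])
def plate(f):
    """top face of the held plate in the bridge frame: fitted line height(x), far end x, y range"""
    P=cloud(f);im=f["img"].astype(int);q=(P[...,:2]-C0)@MV.T
    zmin=.055 if P is None else .08
    k=(q[...,0]>.015)&(q[...,0]<.095)&(abs(q[...,1])<.04)&(P[...,2]>zmin)&(P[...,2]<.24)&(im.max(2)<112)&(im.max(2)-im.min(2)<15)
    X=np.c_[q[k],P[k][:,2]]
    for _ in range(4):
        c=np.polyfit(X[:,0],X[:,2],1); r=X[:,2]-np.polyval(c,X[:,0]); s=np.median(abs(r)); X=X[abs(r)<max(.004,2.5*s)]
    print("n",len(X),"tilt",np.degrees(np.arctan(c[0])).round(2),"z0",c[1].round(4),"xend",np.percentile(X[:,0],[97,99.5]).round(4),"y",np.percentile(X[X[:,0]>.04][:,1],[1,99]).round(4))
E
python3 - <<'E'
from h import *
plate(np.load("pics/side3.npy",allow_pickle=True).item())
for n in("side","top"):
    f=grab_frame(n);np.save(f"pics/{n}4.npy",f,allow_pickle=True)
    try: plate(f)
    except Exception as e: print(n,e)
P,R=pose();print(MV@(P[:2]-C0),P[2],R.apply([1,0,0]))
E
```

```text
clock: 10.75
ee_pos: [0.5761, 0.1532, 0.1109]
tool_rot: [3.142, -0.239, 0.237]
ft_force: [-0.1, 0.1, -2.2]
opening: 0.0498
gripper_force: 45.0
n 416 tilt -0.73 z0 0.1679 xend [0.075  0.0771] y [-0.0226  0.0266]
n 285 tilt 11.0 z0 0.1712 xend [0.0616 0.0622] y [-0.0215  0.0264]
n 607 tilt 13.8 z0 0.1683 xend [0.0556 0.0569] y [-0.0265  0.021 ]
[-0.00013049 -0.0001057 ] 0.11077535550610826 [0.94416683 0.22867667 0.23718343]
```

The tilt matches a TCP that really sits about 45 mm further along the tool than stated: far end seen at 57–60 mm, predicted 59.5; height 168.3 mm, predicted 168.7. I plan with that model.

```bash
cat >> h.py <<'E'
D=.0463; YO=.001
def ends():
    P,R=pose(); U=P-R.apply([0,0,D]); d=R.apply([1,0,0]); n=-R.apply([0,0,1])
    L=lambda X:np.r_[MV@(X[:2]-C0),X[2]-.045]*1000
    B=U-.075*d; print("near B",L(B).round(1),"T",L(B+.01*n).round(1),"far B",L(B+.15*d).round(1),"T",L(B+.15*d+.01*n).round(1),"F",(MV@read_state()["ft_force"][:2]).round(1),round(read_state()["ft_force"][2],1))
def goal(Tx,c,th):
    """near top corner at Tx, near bottom corner c above seat, tilt th"""
    B=np.array([Tx+.01*np.sin(th),c]); U=B+.075*np.array([np.cos(th),np.sin(th)])
    e=U+D*np.array([np.sin(th),-np.cos(th)])
    xy=C0+MV.T@np.array([e[0],YO]); togo([*xy,.045+e[1]],Ro.from_euler("xyz",[np.pi,-th,AV]),(Tx,c,th))
E
python3 -c "
from h import *
ends();goal(-.052,.03,.24);goal(-.052,.0028,.24);goal(-.066,.0028,.24)"
```

```text
near B [-84.   0.  93.] T [-86.3   0.  102.7] far B [ 61.7  -0.2 128.5] T [ 59.4  -0.2 138.3] F [-0.5  0.5] -2.0
(-0.052, 0.03, 0.24) shift [ 0.461 -0.029  1.732] turn [ 0.002  0.004 -0.011]
(-0.052, 0.0028, 0.24) shift [ 0.3   -0.029  2.392] turn [ 0.002  0.004 -0.011]
(-0.066, 0.0028, 0.24) shift [-0.04  -0.028  2.309] turn [ 0.002  0.004 -0.011]
```

```bash
python3 -m inch '[{"tx":0.1,"ty":-0.03,"tz":0.2,"rx":0,"ry":0,"rz":0,"claw":1},{"tx":0.1,"ty":0,"tz":0.4,"rx":0,"ry":0,"rz":0,"claw":1},{"tx":0.1,"ty":0,"tz":0.4,"rx":0,"ry":0,"rz":0,"claw":1},{"tx":0.1,"ty":0,"tz":0.4,"rx":0,"ry":0,"rz":0,"claw":1},{"tx":0.06,"ty":0,"tz":0.2,"rx":0,"ry":0,"rz":0,"claw":1},{"tx":0,"ty":0,"tz":0.13,"rx":0,"ry":0,"rz":0,"claw":1},{"tx":0,"ty":0,"tz":0,"rx":0,"ry":0,"rz":0,"claw":1},{"tx":0,"ty":0,"tz":0,"rx":0,"ry":0,"rz":0,"claw":1}]'
python3 - <<'E'
from h import *
ends();goal(-.052,.0028,.24)
f=grab_frame("side")
u,v=proj(f,[.5764,.1537,.08]);u,v=int(u),int(v)
cv2.imwrite("pics/t5.png",cv2.resize(f["img"][v-60:v+50,u-70:u+70],None,fx=5,fy=5,interpolation=2)[:,:,::-1])
E
```

```text
clock: 11.65
ee_pos: [0.6092, 0.1632, 0.0483]
tool_rot: [-3.142, -0.24, 0.238]
ft_force: [0.3, 0.3, -1.4]
opening: 0.0495
gripper_force: 45.0
near B [-49.8   1.5  30.4] T [-52.2   1.5  40.1] far B [95.9  1.4 66.1] T [93.5  1.4 75.8] F [0.4 0.2] -1.4
(-0.052, 0.0028, 0.24) shift [-0.161  0.011  0.672] turn [ 0.001 -0.004 -0.006]
```

View pics/t5.png

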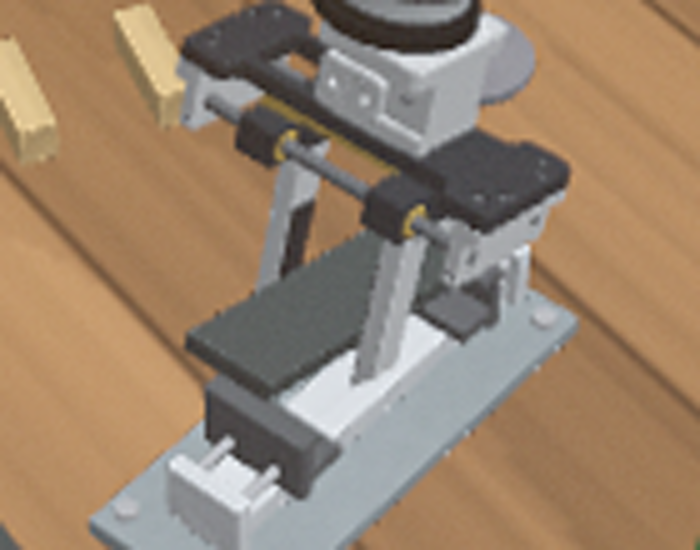

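The near end points down between the jaws and the far end, crop (230,365), stands above the far lip. Plate and vice are aligned. I descend vertically.

```bash
python3 -m inch '[{"tx":-0.05,"ty":0.01,"tz":0.2,"rx":0,"ry":0,"rz":0,"claw":1},{"tx":-0.05,"ty":0,"tz":0.2,"rx":0,"ry":0,"rz":0,"claw":1},{"tx":-0.04,"ty":0,"tz":0.17,"rx":0,"ry":0,"rz":0,"claw":1},{"tx":-0.02,"ty":0,"tz":0.1,"rx":0,"ry":0,"rz":0,"claw":1},{"tx":0,"ty":0,"tz":0,"rx":0,"ry":0,"rz":0,"claw":1},{"tx":0,"ty":0,"tz":0,"rx":0,"ry":0,"rz":0,"claw":1}]'
python3 - <<'E'
from h import *
ends();goal(-.052,.0028,.24);goal(-.066,.0028,.24)
E
```

```text
clock: 12.3
ee_pos: [0.6094, 0.1628, 0.0203]
tool_rot: [-3.142, -0.24, 0.238]
ft_force: [0.1, 0.3, -1.4]
opening: 0.0493
gripper_force: 45.0
near B [-49.7   1.1   2.4] T [-52.    1.1  12.1] far B [96.   1.  38.1] T [93.7  1.  47.8] F [0.2 0.3] -1.4
(-0.052, 0.0028, 0.24) shift [ 0.003  0.001 -0.009] turn [ 0.001 -0.    -0.006]
(-0.066, 0.0028, 0.24) shift [-0.337  0.001 -0.092] turn [ 0.001 -0.    -0.006]
```

```bash
python3 -m inch '[{"tx":-0.1,"ty":0,"tz":-0.025,"rx":0,"ry":0,"rz":0,"claw":1},{"tx":-0.1,"ty":0,"tz":-0.025,"rx":0,"ry":0,"rz":0,"claw":1},{"tx":-0.1,"ty":0,"tz":-0.025,"rx":0,"ry":0,"rz":0,"claw":1},{"tx":-0.05,"ty":0,"tz":-0.012,"rx":0,"ry":0,"rz":0,"claw":1},{"tx":0,"ty":0,"tz":0,"rx":0,"ry":0,"rz":0,"claw":1}]' && python3 -c "
from h import *
ends()"
for i in 1; do python3 -m inch '[{"tx":-0.05,"ty":0,"tz":-0.012,"rx":0,"ry":0,"rz":0,"claw":1},{"tx":0,"ty":0,"tz":0,"rx":0,"ry":0,"rz":0,"claw":1}]' && python3 -c "
from h import *
ends()"; done
```

```text
clock: 12.8
ee_pos: [0.5951, 0.1593, 0.0205]
tool_rot: [-3.142, -0.24, 0.238]
ft_force: [0.7, -0.7, -0.9]
opening: 0.0496
gripper_force: 45.0
near B [-64.4   1.1   2.6] T [-66.8   1.1  12.3] far B [81.3  1.  38.3] T [78.9  1.  48. ] F [ 0.6 -0.8] -0.9
clock: 13.0
ee_pos: [0.5932, 0.1589, 0.0203]
tool_rot: [-3.141, -0.24, 0.238]
ft_force: [0.1, -0.1, -2.4]
opening: 0.0495
gripper_force: 45.0
near B [-66.3   1.1   2.4] T [-68.7   1.1  12.1] far B [79.4  1.  38.1] T [77.   1.  47.8] F [ 0.1 -0.1] -2.4
```

```bash
python3 -m inch '[{"tx":-0.05,"ty":0,"tz":-0.012,"rx":0,"ry":0,"rz":0,"claw":1},{"tx":0,"ty":0,"tz":0,"rx":0,"ry":0,"rz":0,"claw":1}]' && python3 -c "
from h import *
ends()"
python3 -m inch '[{"tx":-0.05,"ty":0,"tz":-0.012,"rx":0,"ry":0,"rz":0,"claw":1},{"tx":0,"ty":0,"tz":0,"rx":0,"ry":0,"rz":0,"claw":1}]' && python3 -c "
from h import *
ends();goal(-.07,.0028,.24)"
```

```text
clock: 13.2
ee_pos: [0.5917, 0.1586, 0.0206]
tool_rot: [-3.142, -0.241, 0.238]
ft_force: [3.0, 1.6, -2.0]
opening: 0.0494
gripper_force: 45.0
near B [-67.9   1.2   2.7] T [-70.3   1.2  12.4] far B [77.8  1.1 38.5] T [75.4  1.1 48.2] F [3.3 0.8] -2.0
clock: 13.4
ee_pos: [0.5895, 0.158, 0.0205]
tool_rot: [-3.142, -0.241, 0.238]
ft_force: [3.9, 1.0, -1.0]
opening: 0.0493
gripper_force: 45.0
near B [-70.1   1.1   2.6] T [-72.5   1.1  12.3] far B [75.5  1.  38.4] T [73.1  1.  48.1] F [4. 0.] -1.0
(-0.07, 0.0028, 0.24) shift [0.061 0.001 0.012] turn [ 0.001 -0.007 -0.006]
```

Wall contact is at T≈−70 mm (3.3 N at −70.3 and 4.0 N at −72.5, matching the spring law). Next I press to about −91.7, that is about 21.7 mm back, expecting about 11.6 N.

```bash
python3 -m inch '[{"tx":-0.05,"ty":0,"tz":-0.012,"rx":0,"ry":0,"rz":0,"claw":1},{"tx":-0.05,"ty":0,"tz":-0.012,"rx":0,"ry":0,"rz":0,"claw":1},{"tx":-0.05,"ty":0,"tz":-0.012,"rx":0,"ry":0,"rz":0,"claw":1},{"tx":-0.05,"ty":0,"tz":-0.012,"rx":0,"ry":0,"rz":0,"claw":1},{"tx":-0.05,"ty":0,"tz":-0.012,"rx":0,"ry":0,"rz":0,"claw":1},{"tx":0,"ty":0,"tz":0,"rx":0,"ry":0,"rz":0,"claw":1}]' && python3 -c "
from h import *
ends()"
python3 -m inch '[{"tx":-0.05,"ty":0,"tz":-0.012,"rx":0,"ry":0,"rz":0,"claw":1},{"tx":-0.05,"ty":0,"tz":-0.012,"rx":0,"ry":0,"rz":0,"claw":1},{"tx":-0.05,"ty":0,"tz":-0.012,"rx":0,"ry":0,"rz":0,"claw":1},{"tx":0,"ty":0,"tz":0,"rx":0,"ry":0,"rz":0,"claw":1}]' && python3 -c "
from h import *
ends();goal(-.0917,.0024,.24)"
```

```text
clock: 14.0
ee_pos: [0.5801, 0.1557, 0.0209]
tool_rot: [3.142, -0.243, 0.238]
ft_force: [7.5, 1.4, -1.5]
opening: 0.0498
gripper_force: 45.0
near B [-79.8   1.1   2.9] T [-82.2   1.1  12.6] far B [65.8  1.  38.9] T [63.4  1.  48.6] F [ 7.6 -0.4] -1.5
clock: 14.4
ee_pos: [0.5746, 0.1543, 0.0212]
tool_rot: [3.141, -0.244, 0.238]
ft_force: [9.6, 2.7, -1.2]
opening: 0.0491
gripper_force: 45.0
near B [-85.5   1.    3. ] T [-87.9   1.   12.7] far B [60.   0.9 39.2] T [57.6  0.9 48.9] F [10.   0.3] -1.2
(-0.0917, 0.0024, 0.24) shift [-0.1   -0.001 -0.   ] turn [ 0.003 -0.031 -0.006]
```

```bash
python3 -m inch '[{"tx":-0.05,"ty":0,"tz":-0.006,"rx":0,"ry":0,"rz":0,"claw":1},{"tx":-0.05,"ty":0,"tz":-0.006,"rx":0,"ry":0,"rz":0,"claw":1},{"tx":0,"ty":0,"tz":0,"rx":0,"ry":0,"rz":0,"claw":1}]'
python3 - <<'E'
from h import *
ends()
def ee(Tx,c,th):
    U=np.array([Tx+.01*np.sin(th),c])+.075*np.array([np.cos(th),np.sin(th)]); return U+D*np.array([np.sin(th),-np.cos(th)])
ths=np.linspace(.24,0,9);cs=np.linspace(.0028,.0008,9);Tx=-.0917
for i in range(8):
    w=ee(Tx,cs[i+1],ths[i+1])-ee(Tx,cs[i],ths[i]);t=ths[i]
    print((np.array([w@[np.cos(t),np.sin(t)],w@[np.sin(t),-np.cos(t)]])/.04).round(3))
E
```

```text
clock: 14.7
ee_pos: [0.5711, 0.1534, 0.021]
tool_rot: [3.141, -0.245, 0.238]
ft_force: [11.6, 2.3, 0.1]
opening: 0.0495
gripper_force: 45.0
near B [-89.2   1.    2.8] T [-91.6   1.   12.5] far B [56.4  0.9 39.1] T [53.9  0.9 48.8] F [11.8 -0.6] 0.1
[-0.044  0.06 ]
[-0.044  0.06 ]
[-0.044  0.061]
[-0.044  0.061]
[-0.044  0.061]
[-0.044  0.061]
[-0.043  0.062]
[-0.043  0.062]
```

```bash
python3 -m inch '[{"tx":-0.044,"ty":0,"tz":0.06,"rx":0,"ry":-0.25,"rz":0,"claw":1},{"tx":-0.044,"ty":0,"tz":0.06,"rx":0,"ry":-0.25,"rz":0,"claw":1},{"tx":-0.044,"ty":0,"tz":0.06,"rx":0,"ry":-0.25,"rz":0,"claw":1},{"tx":0,"ty":0,"tz":0,"rx":0,"ry":0,"rz":0,"claw":1}]' && python3 -c "
from h import *
ends()"
python3 -m inch '[{"tx":-0.044,"ty":0,"tz":0.06,"rx":0,"ry":-0.25,"rz":0,"claw":1},{"tx":0,"ty":0,"tz":0,"rx":0,"ry":0,"rz":0,"claw":1}]' && python3 -c "
from h import *
ends();goal(-.0917,.0015,.09)"
```

```text
clock: 15.1
ee_pos: [0.568, 0.1526, 0.0126]
tool_rot: [3.141, -0.154, 0.238]
ft_force: [11.4, 2.9, -0.0]
opening: 0.0494
gripper_force: 45.0
near B [-89.7   1.    1.9] T [-91.2   1.   11.8] far B [58.6  0.9 24.8] T [57.   0.9 34.7] F [11.8  0.1] -0.0
clock: 15.3
ee_pos: [0.5665, 0.1523, 0.01]
tool_rot: [3.141, -0.124, 0.238]
ft_force: [10.5, 1.9, 0.0]
opening: 0.0493
gripper_force: 45.0
near B [-90.1   1.    1.6] T [-91.3   1.1  11.6] far B [58.8  0.9 20.2] T [57.5  0.9 30.1] F [10.6 -0.6] 0.0
(-0.0917, 0.0015, 0.09) shift [-0.059 -0.     0.064] turn [ 0.002 -0.282 -0.006]
```

```bash
python3 -m inch '[{"tx":-0.06,"ty":0,"tz":0.06,"rx":0,"ry":-0.25,"rz":0,"claw":1},{"tx":0,"ty":0,"tz":0,"rx":0,"ry":0,"rz":0,"claw":1}]' && python3 -c "
from h import *
ends()"
python3 -m inch '[{"tx":-0.046,"ty":0,"tz":0.06,"rx":0,"ry":-0.25,"rz":0,"claw":1},{"tx":0,"ty":0,"tz":0,"rx":0,"ry":0,"rz":0,"claw":1}]' && python3 -c "
from h import *
ends();goal(-.0917,.0013,.03)"
```

```text
clock: 15.5
ee_pos: [0.5645, 0.1518, 0.0073]
tool_rot: [3.141, -0.094, 0.238]
ft_force: [11.9, 2.8, 1.4]
opening: 0.0495
gripper_force: 45.0
near B [-91.    1.1   1.4] T [-92.    1.1  11.3] far B [58.3  1.  15.4] T [57.4  1.  25.4] F [12.2 -0. ] 1.4
clock: 15.7
ee_pos: [0.5629, 0.1515, 0.0047]
tool_rot: [3.141, -0.064, 0.238]
ft_force: [10.6, 2.9, -0.2]
opening: 0.0492
gripper_force: 45.0
near B [-91.4   1.1   1.1] T [-92.    1.1  11.1] far B [58.3  1.  10.7] T [57.6  1.  20.7] F [11.   0.2] -0.2
(-0.0917, 0.0013, 0.03) shift [-0.04   0.     0.058] turn [ 0.001 -0.283 -0.005]
```

```bash
python3 -m inch '[{"tx":-0.043,"ty":0,"tz":0.058,"rx":0,"ry":-0.27,"rz":0,"claw":1},{"tx":0,"ty":0,"tz":0,"rx":0,"ry":0,"rz":0,"claw":1}]' && python3 -c "
from h import *
ends()"
python3 -m inch '[{"tx":-0.04,"ty":0,"tz":0.058,"rx":0,"ry":-0.26,"rz":0,"claw":1},{"tx":0,"ty":0,"tz":0,"rx":0,"ry":0,"rz":0,"claw":1}]'
python3 - <<'E'
from h import *
ends();goal(-.0917,.0008,0);goal(-.076,.0005,0)
P,R=pose();f=grab_frame("side");u,v=proj(f,[.5764,.1537,.06]);u,v=int(u),int(v)
cv2.imwrite("pics/t6.png",cv2.resize(f["img"][v-60:v+50,u-70:u+70],None,fx=5,fy=5,interpolation=2)[:,:,::-1])
E
```

```text
clock: 15.9
ee_pos: [0.5614, 0.1511, 0.0022]
tool_rot: [3.142, -0.031, 0.238]
ft_force: [12.8, 3.9, 0.1]
opening: 0.0495
gripper_force: 45.0
near B [-91.6   1.1   1.1] T [-91.9   1.1  11.1] far B [58.3  1.   5.9] T [58.   1.  15.8] F [13.4  0.8] 0.1
clock: 16.1
ee_pos: [0.56, 0.1507, -0.0001]
tool_rot: [3.141, -0.0, 0.238]
ft_force: [11.7, 3.5, 0.7]
opening: 0.0497
gripper_force: 45.0
near B [-91.7   1.1   1.2] T [-91.7   1.1  11.2] far B [58.3  1.   1.2] T [58.3  1.  11.2] F [12.2  0.7] 0.7
(-0.0917, 0.0008, 0) shift [-0.001  0.     0.01 ] turn [ 0.001 -0.003 -0.005]
(-0.076, 0.0005, 0) shift [0.392 0.    0.018] turn [ 0.001 -0.003 -0.005]
```

View pics/t6.png

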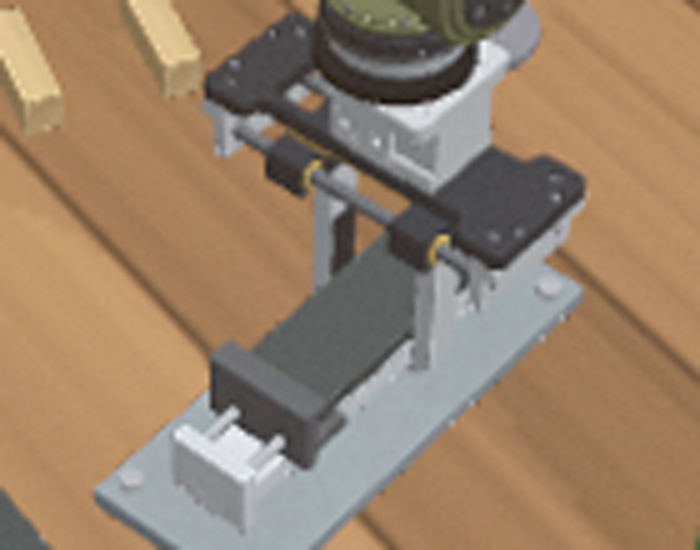

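The plate lies level, with its far end, crop (280,370), inside the far lip. I ease it back about 15.7 mm to balance the jaws.

```bash
python3 -m inch '[{"tx":0.05,"ty":0,"tz":0.005,"rx":0,"ry":0,"rz":0,"claw":1},{"tx":0.05,"ty":0,"tz":0.005,"rx":0,"ry":0,"rz":0,"claw":1},{"tx":0.05,"ty":0,"tz":0,"rx":0,"ry":0,"rz":0,"claw":1},{"tx":0.05,"ty":0,"tz":0,"rx":0,"ry":0,"rz":0,"claw":1},{"tx":0.05,"ty":0,"tz":0,"rx":0,"ry":0,"rz":0,"claw":1},{"tx":0.05,"ty":0,"tz":0,"rx":0,"ry":0,"rz":0,"claw":1},{"tx":0.05,"ty":0,"tz":0,"rx":0,"ry":0,"rz":0,"claw":1},{"tx":0.04,"ty":0,"tz":0,"rx":0,"ry":0,"rz":0,"claw":1},{"tx":0,"ty":0,"tz":0,"rx":0,"ry":0,"rz":0,"claw":1},{"tx":0,"ty":0,"tz":0,"rx":0,"ry":0,"rz":0,"claw":1}]' && python3 -c "
from h import *
ends()"
```

```text
clock: 17.15
ee_pos: [0.5732, 0.154, -0.0013]
tool_rot: [-3.142, 0.003, 0.238]
ft_force: [2.1, 0.6, 4.8]
opening: 0.0497
gripper_force: 45.0
near B [-77.9   1.1   0.3] T [-77.9   1.1  10.3] far B [72.1  1.  -0.2] T [72.1  1.   9.8] F [2.2 0.1] 4.8
```

```bash
python3 -m inch '[{"tx":0.02,"ty":0,"tz":-0.01,"rx":0,"ry":0,"rz":0,"claw":1},{"tx":0.02,"ty":0,"tz":-0.005,"rx":0,"ry":0,"rz":0,"claw":1},{"tx":0,"ty":0,"tz":0,"rx":0,"ry":0,"rz":0,"claw":1},{"tx":0,"ty":0,"tz":0,"rx":0,"ry":0,"rz":0,"claw":1}]' && python3 -c "
from h import *
ends()"
```

```text
clock: 17.55
ee_pos: [0.5743, 0.1543, -0.0013]
tool_rot: [-3.142, 0.004, 0.238]
ft_force: [0.8, -0.9, -1.4]
opening: 0.0496
gripper_force: 45.0
near B [-76.7   1.1   0.4] T [-76.7   1.1  10.4] far B [73.3  1.  -0.3] T [73.3  1.   9.7] F [ 0.6 -1.1] -1.4
```

```bash
python3 -m inch '[{"tx":0,"ty":0,"tz":0,"rx":0,"ry":0,"rz":0,"claw":0.3},{"tx":0,"ty":0,"tz":0,"rx":0,"ry":0,"rz":0,"claw":0.2},{"tx":0,"ty":0,"tz":0,"rx":0,"ry":0,"rz":0,"claw":0.1},{"tx":0,"ty":0,"tz":0,"rx":0,"ry":0,"rz":0,"claw":0.1},{"tx":0,"ty":0,"tz":0,"rx":0,"ry":0,"rz":0,"claw":0.1},{"tx":0,"ty":0,"tz":0,"rx":0,"ry":0,"rz":0,"claw":0.1},{"tx":0,"ty":0,"tz":0,"rx":0,"ry":0,"rz":0,"claw":0.1}]' && python3 -m inch '[{"tx":0,"ty":0,"tz":-0.2,"rx":0,"ry":0,"rz":0,"claw":0.1},{"tx":0,"ty":0,"tz":-0.4,"rx":0,"ry":0,"rz":0,"claw":0.1},{"tx":0,"ty":0,"tz":-0.6,"rx":0,"ry":0,"rz":0,"claw":0.1},{"tx":0,"ty":0,"tz":-0.6,"rx":0,"ry":0,"rz":0,"claw":0.1},{"tx":0,"ty":0,"tz":-0.6,"rx":0,"ry":0,"rz":0,"claw":0.1},{"tx":0,"ty":0,"tz":-0.6,"rx":0,"ry":0,"rz":0,"claw":0.1},{"tx":-0.5,"ty":0.5,"tz":-0.4,"rx":0,"ry":0,"rz":0,"claw":0.1},{"tx":-0.6,"ty":0.7,"tz":0,"rx":0,"ry":0,"rz":0,"claw":0.1},{"tx":-0.6,"ty":0.7,"tz":0,"rx":0,"ry":0,"rz":0,"claw":0.1},{"tx":-0.6,"ty":0.7,"tz":0,"rx":0,"ry":0,"rz":0,"claw":0.1},{"tx":0,"ty":0,"tz":0,"rx":0,"ry":0,"rz":0,"claw":0.1}]'
python3 - <<'E'
from h import *
for n in("top","side"):
    f=grab_frame(n);P=cloud(f);q=(P[...,:2]-C0)@MV.T;z=P[...,2];np.save(f"pics/{n}9.npy",f,allow_pickle=True)
    i=abs(q[...,1])<.015
    print(n,[(x,round(1000*float(np.median(z[i&(abs(q[...,0]*1000-x)<3)])))) for x in range(-90,91,6) if (i&(abs(q[...,0]*1000-x)<3)).sum()>2])
    for sg in(1,-1):
        m=(abs(q[...,1])<.04)&(z>.061)&(z<.075)&(q[...,0]*sg>.05)
        if m.sum()>5: print(" lip",sg,m.sum(),np.percentile(q[m],[2,98],axis=0).round(4).tolist())
f=np.load("pics/side9.npy",allow_pickle=True).item()
u,v=proj(f,[.5764,.1537,.06]);u,v=int(u),int(v)
cv2.imwrite("pics/t9.png",cv2.resize(f["img"][v-60:v+50,u-70:u+70],None,fx=5,fy=5,interpolation=2)[:,:,::-1])
E
```

```text
clock: 18.25
ee_pos: [0.5746, 0.1544, -0.0009]
tool_rot: [-3.142, 0.004, 0.238]
ft_force: [1.0, -0.5, -0.4]
opening: 0.0847
gripper_force: 0.0
clock: 19.35
ee_pos: [0.5092, 0.0291, 0.1371]
tool_rot: [3.141, 0.002, 0.235]
ft_force: [0.2, 0.3, 0.1]
opening: 0.0847
gripper_force: 0.0
top [(-24, 54), (-18, 54), (-12, 55), (-6, 55), (0, 55), (6, 55), (12, 54), (18, 55), (24, 54), (30, 54), (36, 55), (42, 54), (48, 54), (54, 55), (60, 55), (66, 56), (72, 67), (78, 66), (84, 66), (90, 39)]
 lip 1 3214 [[0.072, -0.0382], [0.3716, 0.0383]]
 lip -1 59 [[-0.0831, 0.0138], [-0.0683, 0.0289]]
side [(-90, 299), (-84, 68), (-78, 68), (-72, 62), (-66, 58), (-60, 56), (-54, 56), (-48, 55), (-42, 56), (-36, 55), (-30, 55), (-24, 55), (-18, 56), (-12, 55), (-6, 56), (0, 55), (6, 55), (12, 56), (18, 57), (24, 56), (30, 55), (36, 55), (42, 56), (48, 55), (54, 56), (60, 56), (66, 66), (72, 69), (78, 65), (84, 51), (90, 33)]
 lip 1 2619 [[0.0739, -0.0383], [0.3732, 0.0384]]
 lip -1 268 [[-0.5377, -0.0347], [-0.0666, 0.0364]]
```

View pics/t9.png

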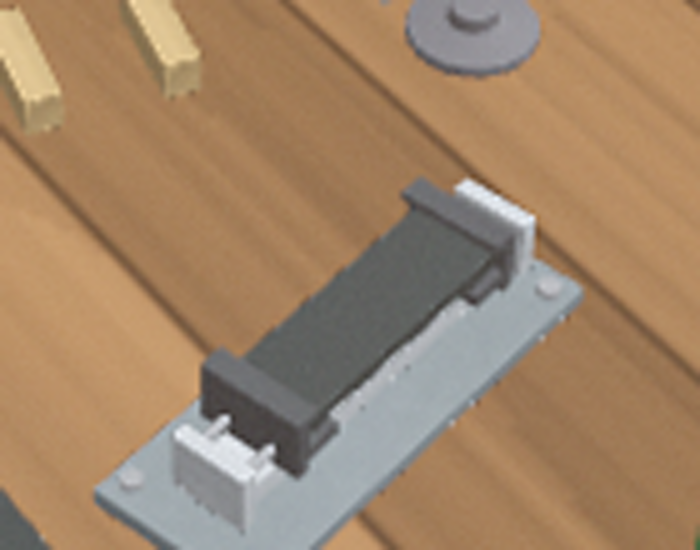

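The plate lies level: its top is at 54–56 mm along its whole length in both views, it sits under both lips (crop (460,225) and (270,390)), and the robot is clear. I hand in.

```bash
python3 -c "
from bench import ticket
print(ticket.close_job())"
```

```text
the job is handed in; nothing more can be done
None
```

The longer slate plate is seated level in the spring vice, held under both lips, and released; pushing force peaked at about 13 N, nothing else on the bench was touched, and the job was handed in at about 19.5 s.

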